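# Move the charged battery from the charger to the copy light

### The job

The battery on the charger is full: press the charger's orange release key so that the battery springs loose, slide it off the charger, and slide it into the rails of the white light control unit until its catch clicks and holds it. Feel your way in and push gently, never ramming or forcing it in the light's rails, and leave the mug, the tape roll and the mouse where they are.

Things in the scene. Friction and masses are not known exactly. Their poses are not given: they have to be found in the camera images.
- pack_center (a point): Battery: black block with blue band, 80 mm long (x), 50 wide (y), 56 high, 0.3-0.5 kg. Point: its centre, 28 mm above its underside; z up, +x its leading end. Plain upright sides from 10 mm up, gripped across the 50 mm width. Below, a grey foot for the rails: flange 40 wide, 5 high, under a neck 30 wide, 5.5 high; a notch for the catch tongue is cut in its leading half. Foot friction about 0.25.
- charger: Charger: grey box fixed on the desk, 185 mm (x) by 105 by 38 high. Origin on the desk below a home battery's centre; x is the way a battery slides in (roughly away from the robot). On top, a battery plate: floor 44 mm above the desk; two rails along x, 10 mm high, reaching 26 mm either side of the middle, with lips over the flange from x -18 to +42 mm; an 18 mm high stop at x +41.
- charger_home (a point): Where the battery's centre is while it is locked on the charger (72 mm above the desk, axes as the charger's). It cannot be lifted out of the lips. When the release key is pressed a sprung block in the stop pushes it 12 to 18 mm towards -x, where it stays loose in the rails, lying on the catch tongue. Drawn 65 mm or more to -x from this point it is free of the lips and can be lifted.
- charger_key (a point): Centre of the top of the charger's orange release key, 28 mm (x) by 34, 68 mm above the desk, 68 mm to +x of charger_home (28 mm past the home battery's end). Press straight down from above: 5.5 mm travel, 3 N at first, 5 to 8 N when down; the battery is let go at about 4 mm.
- charger_catch (a joint): How far the charger's release key, with its catch tongue, is down, in m: 0 up, 0.0055 fully down. It stays 0.0025 to 0.004 down while the loose battery lies on the tongue.
- light: Light control unit: white box fixed on the desk, 205 mm (x) by 135 by 58 high. Origin on the desk below the middle of its battery plate; x is the way the battery slides in (roughly away from the robot). Plate, rails, lips, stop and orange key as on the charger, but the floor is 64 mm above the desk. Play in the rails: 1.2 mm to either side, 1.3 mm up.
- light_mouth (a point): Where the battery's centre is when its leading half is set down on the open floor before the lips (92 mm above the desk, 80 mm to -x of light_home; axes as the light's). The floor reaches 65 mm to -x of the light's middle; side guides flare from 42 mm apart at the lips to 48 at the outer end. From here it slides to +x under the lips.
- light_home (a point): Nominal place of the battery's centre when locked on the light (92 mm above the desk). The tongue is pressed down from some 27 mm before, a sprung block resists over the last 12 mm: 8 to 12 N at the end. The unit's stop and catch are adjustable along x: the click comes up to 6 mm nearer or farther than this point, to be found by feel; 1 mm after it come stiff rubber buffers.
- light_buffer (a joint): How far the two rubber buffers on the light's stop are squeezed, in m: 0 free, at most 0.003; 12 N for each mm, on top of the sprung block's 9 N. The battery reaches them 1 mm after the click; a gentle push squeezes them by no more than about 0.5 mm.
- light_catch (a joint): How far the light's catch tongue and orange key are down, in m: 0 up, 0.0025 to 0.004 while the battery's leading end passes over it, back to 0 when it has clicked into the notch.
- mug: Bystander: white mug, 80 mm wide, 88 high, origin at the centre of its underside.
- tape: Bystander: roll of yellow tape lying flat, 92 mm across, 24 high, origin at the centre of its underside.
- mouse: Bystander: white computer mouse, 104 by 58 by 31 mm high, origin at the centre of its underside.

How it is judged:
By the outcome, as a careful person would: the job done as asked, in the order asked, and still so for the second after the job is handed in, with the robot touching nothing.
It also fails if it takes over 64 s, if anything falls off the work surface, if the arm or the gripper's body presses on something with over 40 N, if the wrist force passes 120 N, or if a joint passes its speed limit or range.

### The arm

A 6-joint arm with a two-finger parallel gripper is mounted at the origin on the work surface. World frame = base frame: x ahead of the robot, y to its left, z up, the work surface at z = 0. Lengths are in m, angles in rad, forces in N, time in s.
With the tool pointing down it reaches from about 0.35 to 0.975 m from the base axis. Payload 4.9 kg.
Tool frame: the origin (TCP) lies at the very end of the fingers, on their centre line; the grasp point (between the pads) lies 19 mm behind it; x points along the fingers, z is the direction in which the jaws open and shut, and the axes are right-handed (so a half turn about x gives the same grasp; the last joint's range is limited). The gripper opens to 85 mm and grips with 20 to 120 N. Pads are 22 mm wide; open, the fingers measure 114 mm over their backs; the gripper's body (76 mm by 85 mm) begins 54 mm behind the grasp point. The pads swing forward as they close: fully open they stand 13 mm farther back than shut.
Start: joints at [1.16, 0.053, 1.613, -0, 1.476, -0.119], TCP at [0.18, 0.599, 0.231] pointing down, gripper open.
Joint ranges: [-3.01, 3.01], [-1.01, 2.22], [0.06, 2.58], [-1.02, 4.17], [0.09, 2.62], [-3.14, 3.14]. Speed limits (rad/s): [2.57, 2.57, 3.14, 3.14, 3.14, 3.14].

### API

Orientations are given as a unit quaternion [w, x, y, z].
In Python, from plant import manip, vision, job gives the robot as it stands.
- The arm moves only by the tool servo_tool, never from a script. Its arguments are lists of equal length, an entry for each row: "twist": the turn, a rotation vector about the world's x, y, z in rad, a list of three; "xyz": the shift along the world's x, y, z in cm, a list of three; "fingers": the opening, from 0 (shut) to 1 (fully open). In form: {"twist": [[wx, wy, wz], ...], "xyz": [[x, y, z], ...], "fingers": [fingers, ...]}. A call has 1 to 8 rows; each row shifts and turns the commanded pose from where the row before left it; what a row does not reach is not made up. A row lasts 1/8 s, in which the tool goes at most 62.5 mm and 10.7 degrees, less where a joint would pass 70% of its speed; a pose out of reach is approached as far as the arm can. A call with a gripper value outside its range is refused whole. The fingers move at their own pace and stop on an object; the grip force is fixed at half the most. Time passes only in rows, so rows that do not move let the fingers close. It gives the time, the measured TCP pose, the force and the opening at its end, in the units of the state.
- manip.state(): the state, without advancing time (a new reading comes with each control period).
- vision.grab_frame(name): name is "scene" or "top" or "wrist"; returns the picture (420x560x3 uint8, red, green, blue); there is no depth.
- vision.get_calibration(name): a dict with "camera_matrix" (3x3 intrinsics, pixels), "origin" and "orientation" of the camera in the world; the wrist camera has in their place "mount" (4x4, takes a point from camera to tool coordinates, whose origin is the TCP and whose axes are the tool frame's). Camera axes: x right, y up, looking along -z (the intrinsics and any distortion apply to the point x, -y, -z); pixel columns grow to the right and rows downward; lengths in m; the calibration is good to about 2 mm. A picture is of the moment at which its call begins: read the wrist's pose just before it. get_calibration takes no time and is no camera call.
- job.job_done(): hands the job in, once; it reports no verdict.
Trained networks look in the newest picture that a camera, given by its name, has taken for a name from the list of things; names that differ only in an ending like _2 or _b are one class to them, and where a whole thing is asked for, a point or a joint stands for the part that bears it (a point fixed in the world has none). Each returns a list of dicts, best first, with "score" (0 to 1); they miss things now and then, are a little off and sometimes report something else, mostly with a low value. They report only what shows in the picture. A call takes as long as a camera call.
- vision.spot_in(camera, label): "extent" ([centre column, centre row, width, height] in pixels, round what is visible of it).
The state is a dict: "time": time; "joint_pos": joint angles; "joint_vel": joint speeds; "joint_efforts": joint torques, N m; "tool_pos": TCP position; "tool_rot": TCP orientation; "contact_force": force on the tool from outside, world axes, zero at the start; "ft_torque": the same for the moment, N m; "gripper_width": opening from 0.0 (shut) to 1.0 (fully open).
Only numpy, scipy, OpenCV 4.12 (cv2) and the standard library are available. Lean on these libraries where they do the work, as an engineer would, in place of code of your own. Each camera call takes 0.05 s, during which the arm holds its last target.

## Working session

There is one attempt and no reset: what is moved stays moved. The work goes in short steps, Python scripts to look and compute and a tool call to move; the robot and the scene stay as the last step left them, time stands still between calls to the robot, and variables do not carry over. Pictures are saved under pics/ and viewed, and the job is handed in when it is done.

Besides the shell and the picture viewer there is one more tool, called after "Call:" as name(argument=value, ...) on one line, values as JSON. servo_tool: Moves the arm, as the interface text tells. Its arguments: {"type":"object","properties":{"twist":{"type":"array","items":{"type":"array","items":{"type":"number"}}},"xyz":{"type":"array","items":{"type":"array","items":{"type":"number"}}},"fingers":{"type":"array","items":{"type":"number"}}},"required":["twist","xyz","fingers"]}

```bash
ls; mkdir -p pics; cat > h.py <<'E'
import numpy as np, cv2
from plant import manip, vision, job
from scipy.spatial.transform import Rotation as R
def q2R(q): return R.from_quat([q[1],q[2],q[3],q[0]]).as_matrix()
def save(n,fn):
    im=vision.grab_frame(n); cv2.imwrite('pics/'+fn,np.ascontiguousarray(im[:,:,::-1])); return im
E
python3 - <<'E'
from h import *
s=manip.state(); print(s)
for n in ['scene','top','wrist']:
    save(n,n+'0.png'); print(n,vision.get_calibration(n))
for n in ['scene','top']:
  for l in ['pack_center','charger','charger_key','light','light_catch','mug','tape','mouse']:
    print(n,l,[(np.round(d['extent']).tolist(),round(d['score'],2)) for d in vision.spot_in(n,l)[:3]])
E
```

```text
pics
{'time': 0.0, 'joint_pos': array([ 1.16000245e+00,  5.33492581e-02,  1.61430968e+00, -3.96331661e-06,
        1.47602300e+00, -1.18965303e-01]), 'joint_vel': array([ 8.40787792e-05,  3.95259177e-04,  5.21139890e-05, -1.01307148e-03,
        9.97415375e-04,  5.49968643e-04]), 'joint_efforts': array([-1.76351892e-03, -3.93672037e+01, -3.70175171e+01, -3.19653427e-04,
        6.92753558e-03, -1.20543584e-05]), 'tool_pos': array([0.17953898, 0.59799318, 0.23005838]), 'tool_rot': array([ 0.56674468, -0.42235661,  0.56802499,  0.42161946]), 'contact_force': array([ 0.27345529,  0.42364112, -0.50397641]), 'ft_torque': array([ 0.01881336, -0.02661485, -0.05525472]), 'gripper_width': 1.0008474714190745}
scene {'camera_matrix': array([[513.05474064,   0.        , 276.12887746],
       [  0.        , 513.05474064, 207.58009787],
       [  0.        ,   0.        ,   1.        ]]), 'origin': array([ 1.35969195, -0.68031504,  1.01302904]), 'orientation': array([0.82819109, 0.34454971, 0.17492206, 0.40594001])}
top {'camera_matrix': array([[539.93006199,   0.        , 291.64051545],
       [ 
[... 1004 characters left out ...]

scene light_catch [([265.0, 221.0, 17.0, 20.0], 0.51)]
scene mug [([364.0, 234.0, 43.0, 43.0], 0.73), ([134.0, 257.0, 30.0, 36.0], 0.67)]
scene tape [([274.0, 175.0, 30.0, 24.0], 0.61)]
scene mouse [([133.0, 257.0, 32.0, 35.0], 0.84)]
top pack_center [([135.0, 245.0, 28.0, 37.0], 0.74)]
top charger [([141.0, 243.0, 47.0, 79.0], 0.69)]
top charger_key [([135.0, 246.0, 27.0, 35.0], 0.65), ([135.0, 219.0, 14.0, 11.0], 0.63)]
top light [([312.0, 239.0, 61.0, 97.0], 0.66)]
top light_catch [([310.0, 214.0, 17.0, 28.0], 0.65)]
top mug [([232.0, 145.0, 38.0, 53.0], 0.58)]
top tape [([233.0, 295.0, 41.0, 35.0], 0.74), ([140.0, 245.0, 46.0, 78.0], 0.49)]
top mouse [([436.0, 276.0, 32.0, 45.0], 0.71)]
```

View pics/scene0.png

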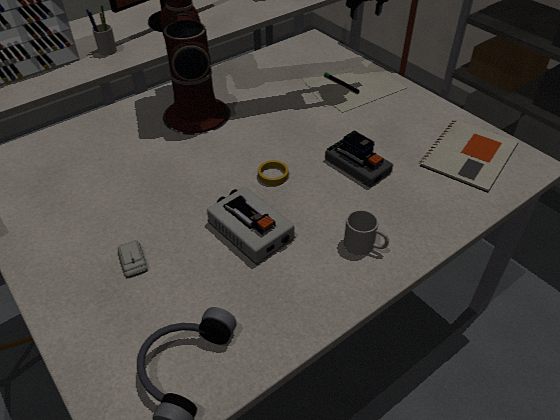

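View pics/top0.png

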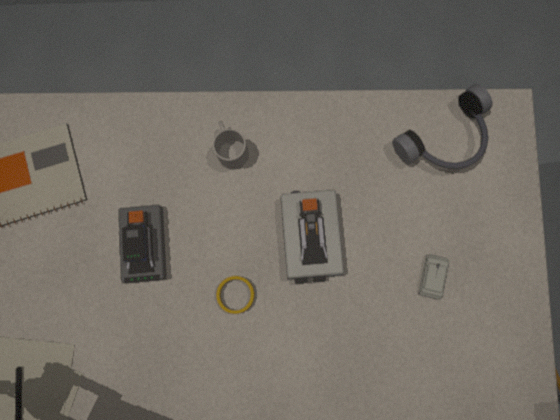

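View pics/wrist0.png

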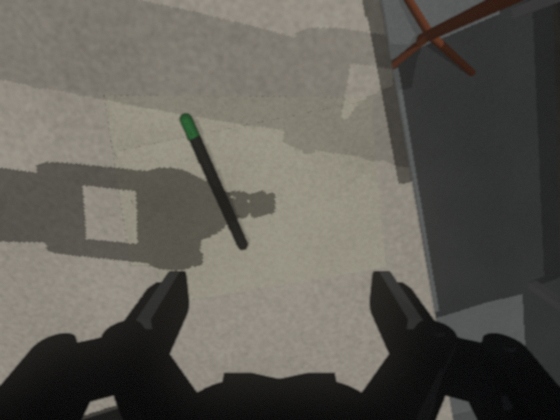

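```bash
cat >> h.py <<'E'
def cam(n,st=None):
    c=vision.get_calibration(n); K=c['camera_matrix']
    if n=='wrist':
        T=np.eye(4); T[:3,:3]=q2R(st['tool_rot']); T[:3,3]=st['tool_pos']
        M=T@c['mount']; return K,M[:3,3],M[:3,:3]
    return K,np.array(c['origin']),q2R(c['orientation'])
def ray(C,px):
    K,o,Rm=C
    d=np.array([(px[0]-K[0,2])/K[0,0],-(px[1]-K[1,2])/K[1,1],-1.]); d=Rm@d
    return o,d/np.linalg.norm(d)
def atz(C,px,z):
    o,d=ray(C,px); return o+d*(z-o[2])/d[2]
def proj(C,p):
    K,o,Rm=C; v=Rm.T@(np.asarray(p)-o); return np.array([K[0,2]+K[0,0]*v[0]/-v[2],K[1,2]+K[1,1]*v[1]/v[2]])
def tri(rays):
    A=np.zeros((3,3));b=np.zeros(3)
    for o,d in rays:
        P=np.eye(3)-np.outer(d,d);A+=P;b+=P@o
    p=np.linalg.solve(A,b); return p,[np.linalg.norm((np.eye(3)-np.outer(d,d))@(p-o)) for o,d in rays]
E
python3 - <<'E'
from h import *
T=cam('top');S=cam('scene')
print('ckey',tri([ray(T,(135.5,217.5)),ray(S,(376.5,160))]))
print('lkey',tri([ray(T,(310.5,206)),ray(S,(265.5,224))]))
for n,px,z in [('ckey',(135.5,217.5),.068),('lkey',(310.5,206),.088),('mug',(230,148),.088),('tape',(235,295),.024),('mouse',(435,277),.02)]:
    print(n,atz(T,px,z))
for c in [(120,207),(161,206),(165,281),(121,283)]: print('c',atz(T,c,.038))
for c in [(281,195),(335,191),(343,274),(287,279)]: print('l',atz(T,c,.058))
import cv2
for n in ['top','scene']:
    im=cv2.imread(f'pics/{n}0.png')
    if n=='top': a=im[190:300,100:180];b=im[170:300,270:360]
    else: a=im[120:200,310:410];b=im[170:275,190:310]
    f=lambda x:cv2.resize(x,(400,560*1 if n=='top' else 400),interpolation=cv2.INTER_CUBIC)
    cv2.imwrite(f'pics/{n}0z.png',np.clip(np.hstack([f(a),f(b)]).astype(float)*1.6,0,255))
E
```

```text
ckey (array([0.60630977, 0.25270906, 0.05674141]), [np.float64(0.003052536931964539), np.float64(0.0030525369319645175)])
lkey (array([ 0.62786923, -0.16795126,  0.0763029 ]), [np.float64(0.003451094504954934), np.float64(0.0034510945049549663)])
ckey [0.6024939  0.24657727 0.068     ]
lkey [ 0.6237722  -0.17063946  0.088     ]
mug [0.76663359 0.02076423 0.088     ]
tape [0.41960121 0.01143361 0.024     ]
mouse [ 0.46063111 -0.47076504  0.02      ]
c [0.63417966 0.29513102 0.038     ]
c [0.63601512 0.19436113 0.038     ]
c [0.45308673 0.17795912 0.038     ]
c [0.44882246 0.28342939 0.038     ]
l [ 0.65719203 -0.10042943  0.058     ]
l [ 0.66616963 -0.23081021  0.058     ]
l [ 0.46633199 -0.24607797  0.058     ]
l [ 0.4552603  -0.11440282  0.058     ][ WARN:0@0.381] global loadsave.cpp:1063 imwrite_ Unsupported depth image for selected encoder is fallbacked to CV_8U.
```

View pics/top0z.png

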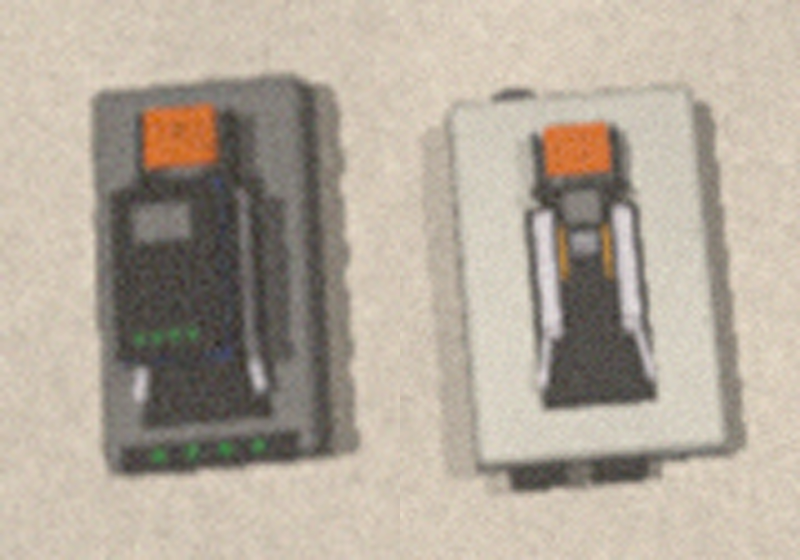

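```bash
python3 - <<'E'
from h import *
s=manip.state(); Rm=q2R(s['tool_rot']); print(Rm.round(3)); print(np.degrees(np.arctan2(Rm[1,2],Rm[0,2])), s['time'])
E
```

```text
[[-0.    -0.958  0.288]
 [ 0.     0.288  0.958]
 [-1.     0.     0.   ]]
73.28053196792038 0.95
```

Call:
servo_tool(twist=[[0,0,0.046],[0,0,0.046],[0,0,0.046],[0,0,0.046],[0,0,0.046],[0,0,0.046],[0,0,0.046],[0,0,0.046]], xyz=[[3.6,-4.4,0.4],[3.6,-4.4,0.4],[3.6,-4.4,0.4],[3.6,-4.4,0.4],[3.6,-4.4,0.4],[3.6,-4.4,0.4],[3.6,-4.4,0.4],[3.6,-4.4,0.4]], fingers=[1,1,1,1,1,1,1,1])

```text
time: 1.95
tool_pos: [0.4688, 0.245, 0.2637]
tool_rot: [-0.48, 0.519, -0.48, -0.519]
contact_force: [1.4, 0.1, -0.0]
gripper_width: 1.002
```

Call:
servo_tool(twist=[[0,0,0],[0,0,0]], xyz=[[0,0,0],[0,0,0]], fingers=[1,1])

```text
time: 2.2
tool_pos: [0.4676, 0.2467, 0.2632]
tool_rot: [0.481, -0.518, 0.481, 0.519]
contact_force: [0.2, 0.8, -0.0]
gripper_width: 0.997
```

```bash
cat >> h.py <<'E'
import pickle
def wshot(tag):
    s=manip.state(); im=save('wrist',tag+'.png'); pickle.dump(s,open('pics/'+tag+'.pkl','wb')); return s,im
def load(tag): return cam('wrist',pickle.load(open('pics/'+tag+'.pkl','rb')))
E
python3 - <<'E'
from h import *
s,im=wshot('w1'); print(s['time'],s['tool_pos'],q2R(s['tool_rot']).round(3)[:,2],np.abs(s['joint_vel']).max(),s['contact_force'])
for l in ['pack_center','charger_key','charger']:
    print(l,[(np.round(d['extent'],1).tolist(),round(d['score'],2)) for d in vision.spot_in('wrist',l)[:2]])
E
```

```text
2.2 [0.46760184 0.24665798 0.26321381] [-0.075  0.997  0.   ] 0.027643512455205035 [ 0.24790656  0.7964073  -0.04553424]
pack_center [([268.7, 245.1, 49.6, 87.2], 0.92)]
charger_key [([270.5, 293.9, 32.6, 16.1], 0.69)]
charger [([270.6, 230.6, 90.2, 143.1], 0.83)]
```

View pics/w1.png

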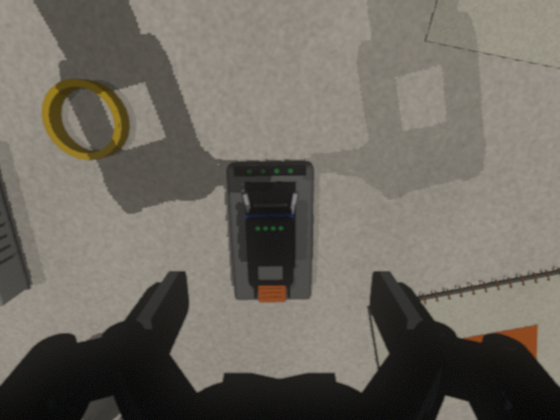

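```bash
python3 - <<'E'
from h import *
C=load('w1'); 
print(atz(C,(271.5,294),.068)); T=cam('top')
print(tri([ray(C,(271.5,294)),ray(T,(135.5,217.5))]))
print(atz(C,(257,223),.1),atz(C,(296,186),.1))
im=cv2.imread('pics/w1.png')[150:310,215:330]
cv2.imwrite('pics/w1z.png',np.clip(cv2.resize(im,None,fx=3.7,fy=3.7,interpolation=cv2.INTER_CUBIC).astype(float)*2,0,255).astype('uint8'))
E
```

```text
[0.60564832 0.24868147 0.068     ]
(array([0.60294518, 0.24730729, 0.07041298]), [np.float64(0.0016148304776256346), np.float64(0.0016148304776256333)])
[0.50208591 0.22733082 0.1       ] [0.46021481 0.26362625 0.1       ]
```

View pics/w1z.png

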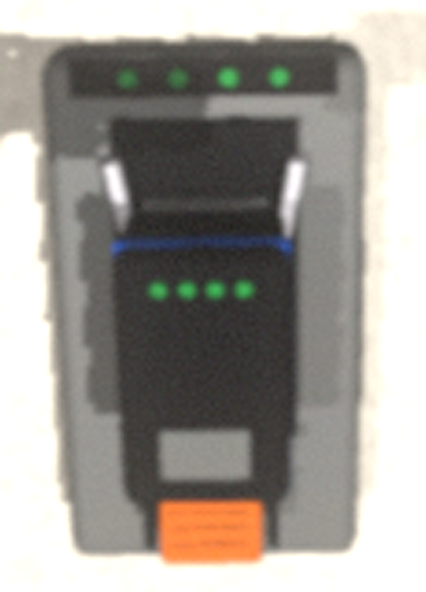

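```bash
python3 - <<'E'
from h import *
C=load('w1'); f=lambda a,b,z: print((a,b),atz(C,(215+a/3.7,150+b/3.7),z).round(4))
f(211,561,.068)
for a in (115,293): f(a,245,.1)
f(200,245,.1); f(206,500,.1);f(293,500,.1);f(128,500,.1)
print(C[1])
f(50,60,.038);f(362,60,.038);f(77,550,.038);f(356,550,.038)
T=cam('top'); 
g=lambda a,b,z: print('T',(a,b),atz(T,(100+a/5,190+b*110/560),z).round(4))
g(112,190,.1);g(230,180,.1);g(118,360,.1);g(238,355,.1)
E
```

```text
(211, 561) [0.6164 0.2501 0.068 ]
(115, 245) [0.4956 0.2158 0.1   ]
(293, 245) [0.4918 0.2647 0.1   ]
(200, 245) [0.4938 0.2392 0.1   ]
(206, 500) [0.5737 0.2463 0.1   ]
(293, 500) [0.5717 0.272  0.1   ]
(128, 500) [0.5754 0.2232 0.1   ]
[0.38631925 0.24084972 0.40513484]
(50, 60) [0.4576 0.1877 0.038 ]
(362, 60) [0.4502 0.2856 0.038 ]
(77, 550) [0.636  0.2021 0.038 ]
(356, 550) [0.6283 0.303  0.038 ]
T (112, 190) [0.5739 0.2662 0.1   ]
T (230, 180) [0.5782 0.2115 0.1   ]
T (118, 360) [0.4963 0.2596 0.1   ]
T (238, 355) [0.4983 0.2044 0.1   ]
```

Call:
servo_tool(twist=[[0,0,0.01],[0,0,0],[0,0,0],[0,0,0],[0,0,0],[0,0,0]], xyz=[[3.0,0.1,-0.5],[4.5,0.1,-2.0],[4.5,0,-2.0],[1.6,0,-2.0],[0,0,0],[0,0,0]], fingers=[0,0,0,0,0,0])

```text
time: 3.15
tool_pos: [0.6032, 0.2494, 0.199]
tool_rot: [-0.478, 0.521, -0.478, -0.521]
contact_force: [0.6, 0.0, 0.2]
gripper_width: -0.001
```

```bash
python3 - <<'E'
from h import *
s,im=wshot('w2'); print(s['time'],s['tool_pos'],q2R(s['tool_rot']).round(3)[:,2],np.abs(s['joint_vel']).max(),s['contact_force'],s['gripper_width'])
cv2.imwrite('pics/w2b.png',np.clip(cv2.resize(im[:,:,::-1],None,fx=1.4,fy=1.4).astype(float)*1.8,0,255).astype('uint8'))
E
```

```text
3.15 [0.60322474 0.24936868 0.1989775 ] [-0.087  0.996  0.   ] 0.02110505352488992 [0.6080146  0.02727756 0.21911519] -0.0011225429062419203
```

View pics/w2b.png

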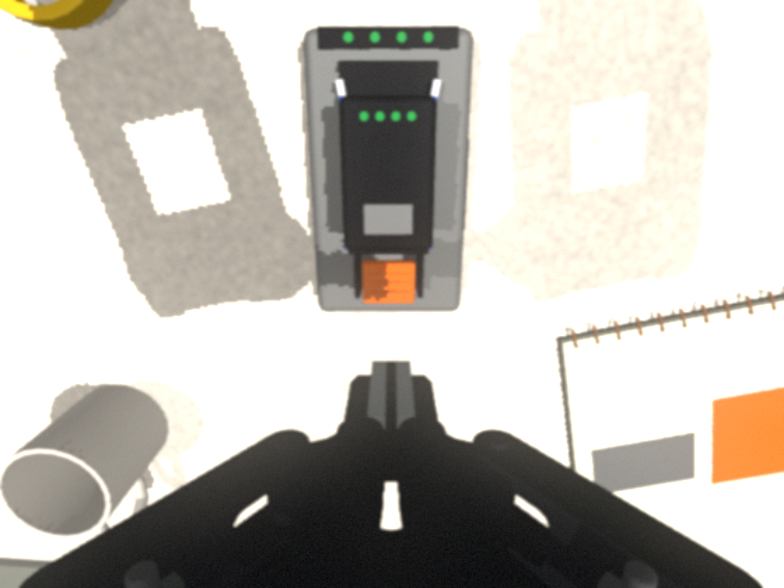

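```bash
python3 - <<'E'
from h import *
C=load('w2'); C1=load('w1'); f=lambda a,b,z: print((a,b),atz(C,(a/1.4,b/1.4),z).round(4))
f(389,282,.068);f(389,261,.068);f(389,303,.068)
for a,b in [(343,97),(436,97),(434,249),(346,249)]: f(a,b,.1)
# triangulate LEDs and window corners
w1=lambda a,b:(215+a/3.7,150+b/3.7); w2=lambda a,b:(a/1.4,b/1.4)
for p,q in [((158,290),(363.5,116)),((244,290),(411.5,116)),((161,430),(363,204)),((250,430),(412,204)),((211,561),(389,303)),((127,77),(348.5,37)),((280,77),(428.5,37))]:
    print(tri([ray(C1,w1(*p)),ray(C,w2(*q))]))
E
```

```text
(389, 282) [0.6035 0.249  0.068 ]
(389, 261) [0.5898 0.2478 0.068 ]
(389, 303) [0.6178 0.2502 0.068 ]
(343, 97) [0.5002 0.2171 0.1   ]
(436, 97) [0.4962 0.2632 0.1   ]
(434, 249) [0.5728 0.2714 0.1   ]
(346, 249) [0.5771 0.2229 0.1   ]
(array([0.50807179, 0.22811302, 0.09974157]), [np.float64(0.00026023211077350625), np.float64(0.0002602321107734616)])
(array([0.50599404, 0.25212475, 0.10035477]), [np.float64(0.000168808917695784), np.float64(0.00016880891769565582)])
(array([0.5518322 , 0.23111397, 0.09946063]), [np.float64(0.0005256720926634027), np.float64(0.0005256720926634019)])
(array([0.5494884 , 0.25708612, 0.10007904]), [np.float64(0.00035862808563839546), np.float64(0.000358628085638371)])
(array([0.61913455, 0.25027309, 0.06407047]), [np.float64(7.997051915580612e-05), np.float64(7.997051915582741e-05)])
(array([0.46118959, 0.21206037, 0.03800836]), [np.float64(3.462216649852546e-05), np.float64(3.4622166498477415e-05)])
(array([0.45724741, 0.26011861, 0.03939297]), [np.float64(0.00016122803484897293), np.float64(0.00016122803484901663)])
```

Call:
servo_tool(twist=[[0,0,0],[0,0,0],[0,0,0],[0,0,0],[0,0,0]], xyz=[[0.1,0,-4.5],[0,0,-4.5],[0,0,-3.0],[0,0,-0.5],[0,0,-0.3]], fingers=[0,0,0,0,0])

```text
time: 3.82
tool_pos: [0.6056, 0.2491, 0.0723]
tool_rot: [-0.479, 0.522, -0.477, -0.521]
contact_force: [0.8, 0.5, 0.1]
gripper_width: -0.0
```

Call:
servo_tool(twist=[[0,0,0],[0,0,0],[0,0,0],[0,0,0]], xyz=[[0,0,-0.2],[0,0,-0.2],[0,0,-0.1],[0,0,0]], fingers=[0,0,0,0])

```text
time: 4.32
tool_pos: [0.6058, 0.2489, 0.0666]
tool_rot: [-0.479, 0.522, -0.477, -0.521]
contact_force: [0.4, -0.4, 4.2]
gripper_width: 0.001
```

Call:
servo_tool(twist=[[0,0,0],[0,0,0],[0,0,0],[0,0,0]], xyz=[[0,0,-0.15],[0,0,-0.15],[0,0,-0.1],[0,0,0]], fingers=[0,0,0,0])

```text
time: 4.82
tool_pos: [0.6056, 0.2488, 0.0624]
tool_rot: [-0.479, 0.521, -0.478, -0.521]
contact_force: [0.7, -0.1, 7.2]
gripper_width: -0.004
```

Call:
servo_tool(twist=[[0,0,0],[0,0,0]], xyz=[[0,0,-0.05],[0,0,0]], fingers=[0,0])

```text
time: 5.08
tool_pos: [0.6056, 0.2488, 0.0623]
tool_rot: [-0.478, 0.521, -0.478, -0.521]
contact_force: [-1.0, 0.4, 9.5]
gripper_width: 0.0
```

```bash
python3 - <<'E'
from h import *
s,im=wshot('w3'); print(s['time'],s['tool_pos'],s['contact_force'])
cv2.imwrite('pics/w3b.png',np.clip(cv2.resize(im[:,:,::-1],None,fx=1.4,fy=1.4).astype(float)*1.8,0,255).astype('uint8'))
E
```

```text
5.075 [0.60560976 0.24877541 0.06232773] [-1.03419272  0.42926492  9.48070053]
```

View pics/w3b.png

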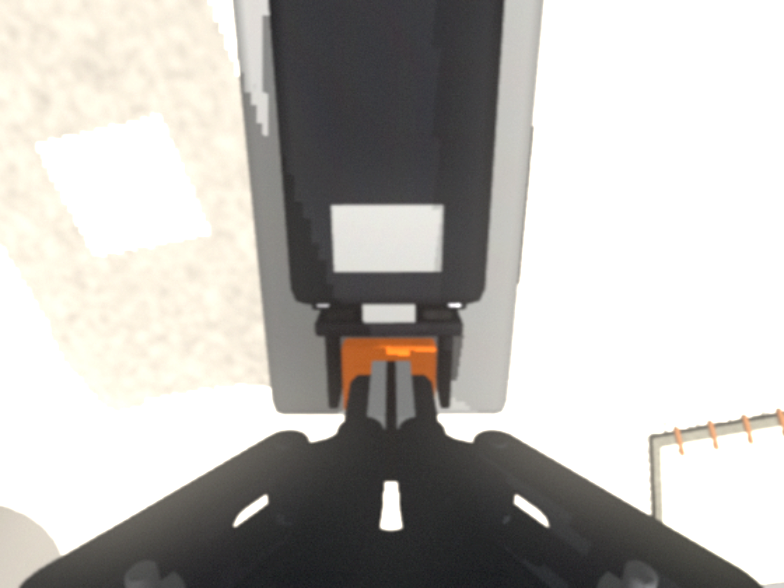

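```bash
python3 - <<'E'
from h import *
C=load('w3'); f=lambda a,b: print(atz(C,(a/1.4,b/1.4),.1).round(4))
f(331,205);f(443,205);f(388,302)
E
```

```text
[0.538  0.2295 0.1   ]
[0.5358 0.2554 0.1   ]
[0.5606 0.2447 0.1   ]
```

Call:
servo_tool(twist=[[0,0,0],[0,0,0],[0,0,0],[0,0,0]], xyz=[[0,0,1.0],[0,0,4.0],[0,0,5.0],[0,0,2.0]], fingers=[0,0,1,1])

```text
time: 5.62
tool_pos: [0.6054, 0.2487, 0.1834]
tool_rot: [-0.479, 0.522, -0.477, -0.521]
contact_force: [0.4, -0.1, 0.2]
gripper_width: 0.417
```

Call:
servo_tool(twist=[[0,0,0],[0,0,0],[0,0,0],[0,0,0],[0,0,0],[0,0,0],[0,0,0]], xyz=[[-4.2,-0.33,0],[-4.2,-0.34,-1.0],[0,0,-3.0],[0,0,-3.5],[0,0,-3.0],[0,0,-1.6],[0,0,0]], fingers=[1,1,1,1,1,1,1])

```text
time: 6.5
tool_pos: [0.5192, 0.2413, 0.0576]
tool_rot: [0.477, -0.52, 0.479, 0.522]
contact_force: [-0.5, 0.8, 0.1]
gripper_width: 0.998
```

```bash
python3 - <<'E'
from h import *
s,im=wshot('w4'); print(s['time'],s['tool_pos'],s['contact_force'])
cv2.imwrite('pics/w4b.png',np.clip(cv2.resize(im[:,:,::-1],None,fx=1.4,fy=1.4).astype(float)*1.8,0,255).astype('uint8'))
E
```

```text
6.5 [0.51918713 0.24131493 0.05763149] [-0.47580465  0.82342134  0.0796979 ]
```

View pics/w4b.png

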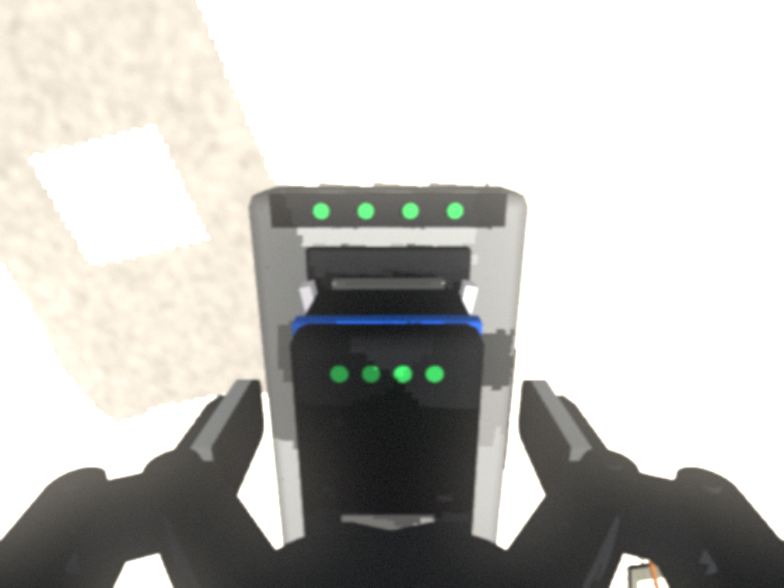

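Call:
servo_tool(twist=[[0,0,0],[0,0,0],[0,0,0],[0,0,0],[0,0,0],[0,0,0]], xyz=[[0.2,-0.05,0.5],[0,0,0],[0,0,0],[0,0,0],[0,0,0],[0,0,0]], fingers=[1,0,0,0,0,0])

```text
time: 7.3
tool_pos: [0.5234, 0.2415, 0.0659]
tool_rot: [-0.478, 0.521, -0.478, -0.521]
contact_force: [-1.8, -0.3, 5.4]
gripper_width: 0.579
```

```bash
python3 - <<'E'
from h import *
s,im=wshot('w5'); print(s['time'],s['tool_pos'],s['contact_force'],s['ft_torque'],s['gripper_width'],q2R(s['tool_rot'])[:,2])
cv2.imwrite('pics/w5b.png',np.clip(cv2.resize(im[:,:,::-1],None,fx=1.4,fy=1.4).astype(float)*1.8,0,255).astype('uint8'))
E
```

```text
7.3 [0.52338746 0.24148098 0.06586692] [-1.79445865 -0.28372178  5.36031059] [-0.13605419  0.33437695  0.00611301] 0.5788201897202209 [-8.61754338e-02  9.96279975e-01  8.08328111e-05]
```

View pics/w5b.png

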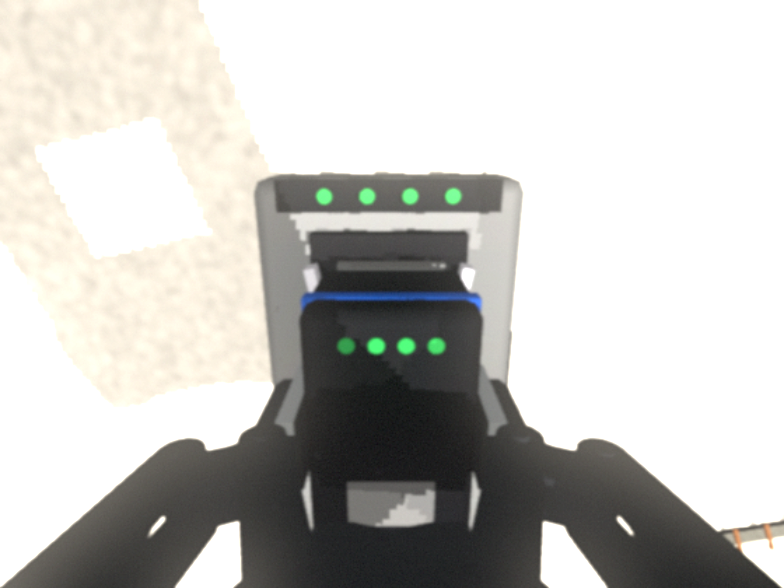

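Call:
servo_tool(twist=[[0,0,0],[0,0,0],[0,0,0]], xyz=[[-0.5,-0.04,0.05],[-1.0,-0.09,0],[-1.0,-0.09,0]], fingers=[0,0,0])

```text
time: 7.72
tool_pos: [0.4973, 0.2392, 0.0656]
tool_rot: [-0.478, 0.521, -0.478, -0.521]
contact_force: [2.0, -0.1, 4.0]
gripper_width: 0.576
```

Call:
servo_tool(twist=[[0,0,0],[0,0,0],[0,0,0],[0,0,0],[0,0,0]], xyz=[[-1.0,-0.09,0],[-1.0,-0.08,0],[-1.0,-0.08,0],[-0.8,-0.07,0],[0,0,0]], fingers=[0,0,0,0,0])

```text
time: 8.35
tool_pos: [0.4584, 0.2358, 0.065]
tool_rot: [0.477, -0.521, 0.479, 0.522]
contact_force: [-1.5, -0.6, 4.8]
gripper_width: 0.579
```

Call:
servo_tool(twist=[[0,0,0],[0,0,0],[0,0,0],[0,0,0],[0,0,0],[0,0,0]], xyz=[[0,0,1.0],[0,0,3.0],[0,0,5.0],[0,0,5.0],[0.5,-1.0,5.0],[1.0,-2.0,1.0]], fingers=[0,0,0,0,0,0])

```text
time: 9.1
tool_pos: [0.4761, 0.2064, 0.2696]
tool_rot: [-0.479, 0.522, -0.476, -0.52]
contact_force: [1.0, -1.2, -4.7]
gripper_width: 0.577
```

Call:
servo_tool(twist=[[0,0,0],[0,0,0],[0,0,0],[0,0,0],[0,0,0],[0,0,0],[0,0,0],[0,0,0]], xyz=[[1.7,-5.3,0],[1.8,-5.3,0],[1.8,-5.3,0],[1.8,-5.3,0],[1.8,-5.3,0],[1.8,-5.3,0],[1.0,-4.0,0],[0.5,-1.8,0]], fingers=[0,0,0,0,0,0,0,0])

```text
time: 10.1
tool_pos: [0.5962, -0.172, 0.2634]
tool_rot: [0.478, -0.519, 0.479, 0.522]
contact_force: [0.9, 0.3, -3.3]
gripper_width: 0.577
```

Call:
servo_tool(twist=[[0,0,0],[0,0,0]], xyz=[[0,0,0],[0,0,0]], fingers=[0,0])

```text
time: 10.35
tool_pos: [0.5964, -0.1688, 0.2648]
tool_rot: [0.478, -0.521, 0.478, 0.522]
contact_force: [0.1, -1.2, -3.3]
gripper_width: 0.581
```

```bash
python3 - <<'E'
from h import *
s,im=wshot('w6'); print(s['time'],s['tool_pos'],s['contact_force'],s['ft_torque'],s['gripper_width'],q2R(s['tool_rot'])[:,2],np.abs(s['joint_vel']).max())
cv2.imwrite('pics/w6b.png',np.clip(cv2.resize(im[:,:,::-1],None,fx=1.4,fy=1.4).astype(float)*1.4,0,255).astype('uint8'))
E
```

```text
10.35 [ 0.59644951 -0.16881448  0.2647757 ] [ 0.09502741 -1.22166101 -3.3003698 ] [-0.00324733 -0.01761753 -0.03252336] 0.5808937709987978 [-0.08707152  0.99620123  0.00128877] 0.012295614938883231
```

View pics/w6b.png

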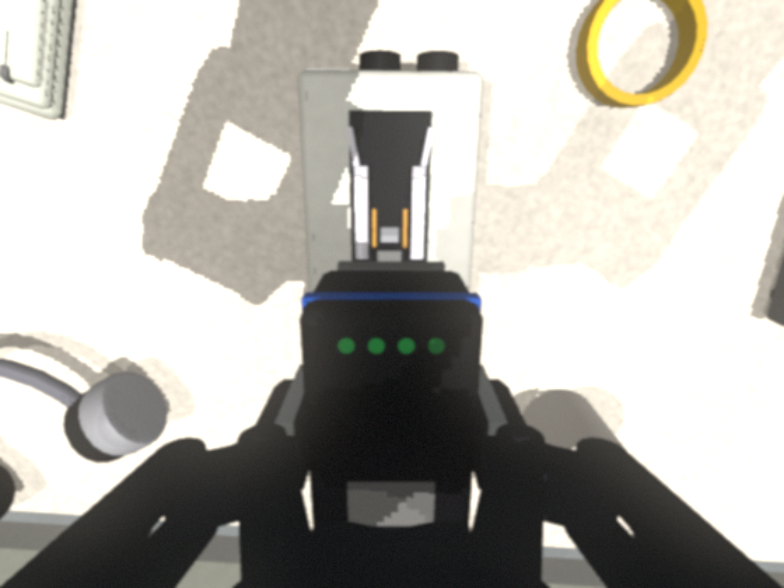

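```bash
python3 - <<'E'
from h import *
im=cv2.imread('pics/w6.png')[40:215,205:355]
cv2.imwrite('pics/w6z.png',np.clip(cv2.resize(im,None,fx=3.4,fy=3.4,interpolation=cv2.INTER_CUBIC).astype(float)*1.2,0,255).astype('uint8'))
E
```

```text
(no output)
```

View pics/w6z.png

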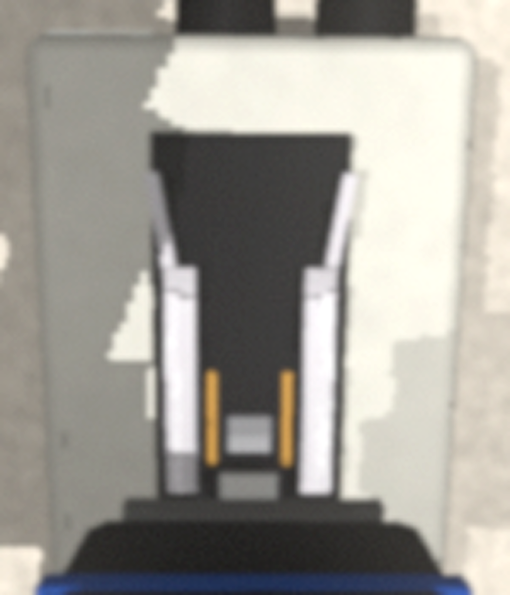

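```bash
python3 - <<'E'
from h import *
C=load('w6'); f=lambda n,a,b,z: print(n,atz(C,(205+a/3.4,40+b/3.4),z).round(4))
f('plateL',152,133,.064);f('plateR',352,133,.064)
f('lip start L in',197,270,.074);f('lip start L out',163,270,.074);f('R in',304,270,.074);f('R out',340,270,.074)
f('lip end L in',199,490,.074);f('L out',165,490,.074);f('R in',298,490,.074);f('R out',337,490,.074)
f('ambL',211.5,418,.064);f('ambR',287,418,.064)
f('tongue',249.5,433,.064)
f('boxrearL',38,40,.058);f('boxrearR',470,40,.058)
f('boxL',52,480,.058);f('boxR',457,480,.058)
# battery in tool frame from w5 and w6
for t in ['w5','w6']:
    s=pickle.load(open(f'pics/{t}.pkl','rb'));C=load(t);z=s['tool_pos'][2]+.035
    Rm=q2R(s['tool_rot'])
    for a,b in [(346,346),(436.5,346),(302,300),(481,300)]:
        p=atz(C,(a/1.4,b/1.4),z); print(t,(Rm.T@(p-s['tool_pos'])).round(4))
E
```

```text
plateL [ 0.4926 -0.2065  0.064 ]
plateR [ 0.4874 -0.1478  0.064 ]
lip start L in [ 0.5297 -0.1901  0.074 ]
lip start L out [ 0.5306 -0.2001  0.074 ]
R in [ 0.5269 -0.1584  0.074 ]
R out [ 0.526  -0.1478  0.074 ]
lip end L in [ 0.5964 -0.1846  0.074 ]
L out [ 0.5973 -0.1953  0.074 ]
R in [ 0.5936 -0.1534  0.074 ]
R out [ 0.5926 -0.1412  0.074 ]
ambL [ 0.575  -0.1826  0.064 ]
ambR [ 0.5729 -0.1586  0.064 ]
tongue [ 0.5787 -0.1701  0.064 ]
boxrearL [ 0.47   -0.2417  0.058 ]
boxrearR [ 0.4589 -0.1159  0.058 ]
boxL [ 0.6011 -0.2337  0.058 ]
boxR [ 0.5894 -0.1004  0.058 ]
w5 [-0.035   0.0319 -0.0113]
w5 [-0.035   0.0319  0.0126]
w5 [-0.0351  0.0447 -0.0221]
w5 [-0.0351  0.0448  0.0235]
w6 [-0.035   0.0319 -0.0113]
w6 [-0.0349  0.0319  0.0126]
w6 [-0.035   0.0447 -0.0221]
w6 [-0.0349  0.0447  0.0235]
```

Call:
servo_tool(twist=[[0,0,0],[0,0,0],[0,0,0],[0,0,0]], xyz=[[0.5,0,-2.5],[0.5,0,-4.0],[0,0,0],[0,0,0]], fingers=[0,0,0,0])

```text
time: 10.9
tool_pos: [0.6072, -0.1695, 0.2018]
tool_rot: [-0.478, 0.522, -0.478, -0.521]
contact_force: [-0.8, -0.6, -2.3]
gripper_width: 0.574
```

```bash
python3 - <<'E'
from h import *
s,im=wshot('w7'); print(s['time'],s['tool_pos'],s['contact_force'],s['ft_torque'],s['gripper_width'],q2R(s['tool_rot'])[:,2],np.abs(s['joint_vel']).max())
im=cv2.imread('pics/w7.png')[0:215,190:370]
cv2.imwrite('pics/w7z.png',np.clip(cv2.resize(im,None,fx=2.7,fy=2.7,interpolation=cv2.INTER_CUBIC).astype(float)*1.2,0,255).astype('uint8'))
E
```

```text
10.9 [ 0.60722466 -0.16948794  0.20179755] [-0.83077959 -0.63170829 -2.28742625] [-0.03175971 -0.03350788 -0.03265923] 0.5739861841447121 [-8.70909875e-02  9.96200160e-01 -6.33034890e-04] 0.02963620953538956
```

View pics/w7z.png

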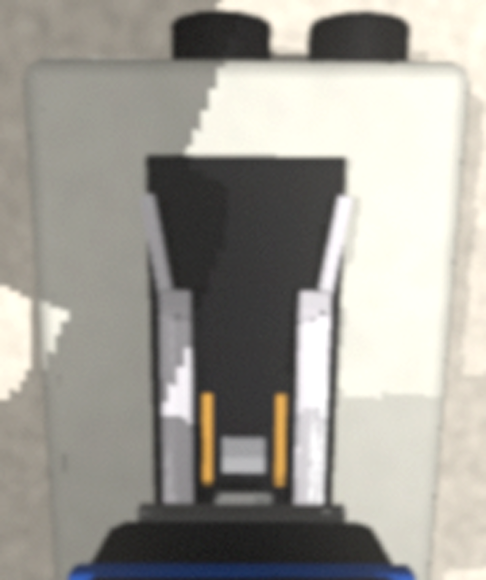

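```bash
python3 - <<'E'
from h import *
A=load('w6');B=load('w7')
f=lambda n,a,b,z: print(n,atz(B,(190+a/2.7,b/2.7),z).round(4))
f('plateL',147,157,.064);f('plateR',346,157,.064)
f('lip start L in',192,292,.074);f('L out',160,292,.074);f('R in',299,292,.074);f('R out',334,292,.074)
f('lip end L in',193,500,.074);f('L out',162,500,.074);f('R in',293,500,.074);f('R out',328,500,.074)
f('ambL',207.5,440,.064);f('ambR',281,440,.064);f('amb top',207.5,393,.064)
for n,p,q in [('pL',(152,133),(147,157)),('pR',(352,133),(346,157)),('lipL',(197,267),(192,291)),('lipR',(304,267),(299,291)),('ambLtop',(211.5,370),(207.5,393)),('ambRtop',(287,370),(281,393)),('boxL',(34,38),(30,62)),('boxR',(472,38),(466,66))]:
    print(n,tri([ray(A,(205+p[0]/3.4,40+p[1]/3.4)),ray(B,(190+q[0]/2.7,q[1]/2.7))])[0].round(4))
E
```

```text
plateL [ 0.4927 -0.2068  0.064 ]
plateR [ 0.4876 -0.148   0.064 ]
lip start L in [ 0.5294 -0.1903  0.074 ]
L out [ 0.5303 -0.1999  0.074 ]
R in [ 0.5266 -0.1584  0.074 ]
R out [ 0.5257 -0.148   0.074 ]
lip end L in [ 0.5932 -0.1855  0.074 ]
L out [ 0.5941 -0.1955  0.074 ]
R in [ 0.5904 -0.1533  0.074 ]
R out [ 0.5894 -0.1421  0.074 ]
ambL [ 0.5752 -0.1826  0.064 ]
ambR [ 0.5731 -0.1586  0.064 ]
amb top [ 0.56   -0.1837  0.064 ]
pL [ 0.4926 -0.2067  0.0635]
pR [ 0.4871 -0.1476  0.0603]
lipL [ 0.5292 -0.1906  0.0655]
lipR [ 0.5263 -0.158   0.0665]
ambLtop [ 0.5625 -0.1843  0.0435]
ambRtop [ 0.5587 -0.1598  0.057 ]
boxL [ 0.4695 -0.2431  0.0575]
boxR [ 0.4563 -0.1128  0.0448]
```

Call:
servo_tool(twist=[[0,0,-0.004],[0,0,0],[0,0,0],[0,0,0],[0,0,0],[0,0,0]], xyz=[[-4.0,-0.3,0],[-5.0,-0.4,0],[-3.9,-0.3,-2.0],[0,0,-4.0],[0,0,-3.5],[0,0,0]], fingers=[0,0,0,0,0,0])

```text
time: 11.7
tool_pos: [0.4765, -0.1793, 0.1044]
tool_rot: [0.479, -0.519, 0.479, 0.521]
contact_force: [0.6, -0.4, -2.6]
gripper_width: 0.574
```

```bash
python3 - <<'E'
from h import *
s,im=wshot('w8'); print(s['time'],s['tool_pos'],s['contact_force'],s['ft_torque'],s['gripper_width'],q2R(s['tool_rot'])[:,[0,2]],np.abs(s['joint_vel']).max())
save('scene','s8.png')
im=cv2.imread('pics/s8.png')[130:290,170:330]
cv2.imwrite('pics/s8z.png',np.clip(cv2.resize(im,None,fx=3.6,fy=3.6,interpolation=cv2.INTER_CUBIC).astype(float)*1.6,0,255).astype('uint8'))
E
```

```text
11.7 [ 0.4765064  -0.17934733  0.10437378] [ 0.56615375 -0.44190405 -2.62020775] [-0.01450038  0.0677687  -0.03902004] 0.5736350087122704 [[-0.00297884 -0.0820513 ]
 [ 0.00165543  0.99662631]
 [-0.99999419  0.00189427]] 0.06256456417067889
```

View pics/s8z.png

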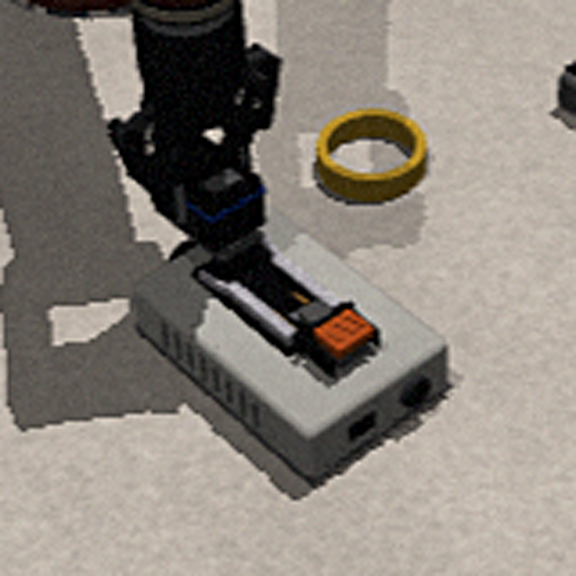

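View pics/w8.png

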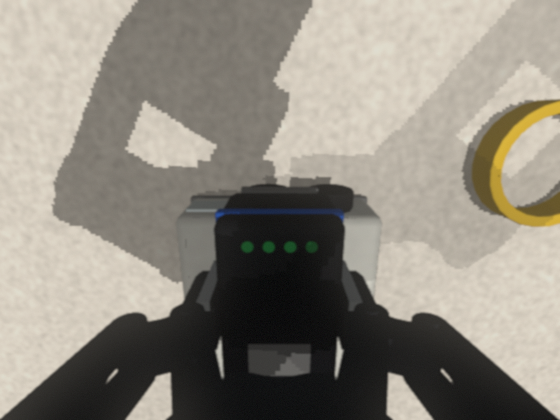

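Call:
servo_tool(twist=[[0,0,0],[0,0,0],[0,0,0],[0,0,0]], xyz=[[0,0,-1.0],[0,0,-0.5],[0,0,-0.2],[0,0,0]], fingers=[0,0,0,0])

```text
time: 12.3
tool_pos: [0.4777, -0.18, 0.0882]
tool_rot: [0.479, -0.52, 0.479, 0.52]
contact_force: [-0.5, -0.0, -3.4]
gripper_width: 0.58
```

Call:
servo_tool(twist=[[0,0,0],[0,0,0],[0,0,0]], xyz=[[0,0,-0.1],[0,0,-0.1],[0,0,0]], fingers=[0,0,0])

```text
time: 12.68
tool_pos: [0.4777, -0.18, 0.0862]
tool_rot: [0.479, -0.52, 0.479, 0.52]
contact_force: [-0.4, -0.1, -3.2]
gripper_width: 0.573
```

Call:
servo_tool(twist=[[0,0,0],[0,0,0],[0,0,0]], xyz=[[0,0.08,-0.1],[0,0,-0.05],[0,0,0]], fingers=[0,0,0])

```text
time: 13.05
tool_pos: [0.478, -0.1793, 0.0851]
tool_rot: [-0.479, 0.52, -0.479, -0.52]
contact_force: [-0.5, 0.8, -1.3]
gripper_width: 0.578
```

Call:
servo_tool(twist=[[0,0,0],[0,0,0],[0,0,0],[0,0,0]], xyz=[[0.5,0.04,0.02],[0.5,0.04,0],[0.5,0.04,0],[0.3,0.03,0]], fingers=[0,0,0,0])

```text
time: 13.55
tool_pos: [0.4964, -0.1779, 0.0854]
tool_rot: [-0.479, 0.52, -0.479, -0.52]
contact_force: [-0.4, -1.1, 1.4]
gripper_width: 0.574
```

Call:
servo_tool(twist=[[0,0,0],[0,0,0],[0,0,0]], xyz=[[0.3,0.02,0],[0.3,0.02,0],[0.2,0.02,0]], fingers=[0,0,0])

```text
time: 13.92
tool_pos: [0.5041, -0.1773, 0.0855]
tool_rot: [-0.479, 0.52, -0.479, -0.52]
contact_force: [-2.2, 0.1, 3.6]
gripper_width: 0.578
```

Call:
servo_tool(twist=[[0,0,0],[0,0,0],[0,0,0],[0,0,0]], xyz=[[0.3,0.02,0.05],[0.3,0.03,0],[0.3,0.02,0],[0.3,0.03,0]], fingers=[0,0,0,0])

```text
time: 14.42
tool_pos: [0.516, -0.1761, 0.0856]
tool_rot: [0.479, -0.52, 0.479, 0.52]
contact_force: [-2.5, -0.4, 4.2]
gripper_width: 0.574
```

Call:
servo_tool(twist=[[0,0,0],[0,0,0],[0,0,0],[0,0,0]], xyz=[[0.3,0.02,0.05],[0.3,0.03,0],[0.3,0.02,0],[0.2,0.02,0]], fingers=[0,0,0,0])

```text
time: 14.92
tool_pos: [0.5269, -0.1751, 0.0858]
tool_rot: [0.479, -0.52, 0.479, 0.52]
contact_force: [-0.9, -0.5, 0.8]
gripper_width: 0.573
```

Call:
servo_tool(twist=[[0,0,0],[0,0,0],[0,0,0],[0,0,0]], xyz=[[0.2,0.02,0],[0.2,0.01,0],[0.2,0.02,0],[0.2,0.02,0]], fingers=[0,0,0,0])

```text
time: 15.42
tool_pos: [0.5349, -0.1745, 0.0859]
tool_rot: [0.479, -0.52, 0.479, 0.52]
contact_force: [-0.2, -0.2, -1.1]
gripper_width: 0.572
```

Call:
servo_tool(twist=[[0,0,0],[0,0,0],[0,0,0],[0,0,0]], xyz=[[0.2,0.02,0],[0.2,0.01,0],[0.2,0.02,0],[0.1,0.01,0]], fingers=[0,0,0,0])

```text
time: 15.92
tool_pos: [0.5423, -0.1739, 0.086]
tool_rot: [-0.479, 0.52, -0.479, -0.52]
contact_force: [-0.2, -0.3, -0.4]
gripper_width: 0.575
```

Call:
servo_tool(twist=[[0,0,0],[0,0,0],[0,0,0],[0,0,0]], xyz=[[0.1,0.01,0],[0.15,0.01,0],[0.15,0.01,0],[0.1,0.01,0]], fingers=[0,0,0,0])

```text
time: 16.42
tool_pos: [0.547, -0.1735, 0.086]
tool_rot: [-0.479, 0.52, -0.479, -0.52]
contact_force: [-0.6, 0.3, -0.6]
gripper_width: 0.577
```

Call:
servo_tool(twist=[[0,0,0],[0,0,0],[0,0,0]], xyz=[[0.1,0.01,0],[0.1,0.01,0],[0.1,0.01,0]], fingers=[0,0,0])

```text
time: 16.8
tool_pos: [0.5491, -0.1733, 0.0859]
tool_rot: [0.478, -0.52, 0.479, 0.521]
contact_force: [-4.9, -0.4, 1.4]
gripper_width: 0.579
```

Call:
servo_tool(twist=[[0,0,0],[0,0,0],[0,0,0],[0,0,0]], xyz=[[0.1,0.01,0],[0.1,0.01,0],[0.1,0.01,0],[0.1,0.01,0]], fingers=[0,0,0,0])

```text
time: 17.3
tool_pos: [0.5523, -0.173, 0.0857]
tool_rot: [0.478, -0.519, 0.48, 0.521]
contact_force: [-6.8, -0.8, 2.6]
gripper_width: 0.579
```

Call:
servo_tool(twist=[[0,0,0],[0,0,0]], xyz=[[0.1,0.01,0],[0.1,0.01,0]], fingers=[0,0])

```text
time: 17.55
tool_pos: [0.554, -0.1728, 0.0857]
tool_rot: [0.478, -0.519, 0.48, 0.521]
contact_force: [-7.3, -1.5, 3.9]
gripper_width: 0.579
```

Call:
servo_tool(twist=[[0,0,0],[0,0,0],[0,0,0]], xyz=[[0.1,0.01,0.03],[0.1,0.01,0],[0.1,0.01,0]], fingers=[0,0,0])

```text
time: 17.92
tool_pos: [0.5567, -0.1726, 0.0857]
tool_rot: [0.478, -0.519, 0.48, 0.522]
contact_force: [-7.3, -1.2, 3.0]
gripper_width: 0.577
```

Call:
servo_tool(twist=[[0,0,0],[0,0,0]], xyz=[[0.1,0.01,0],[0.05,0,0]], fingers=[0,0])

```text
time: 18.18
tool_pos: [0.5581, -0.1725, 0.0856]
tool_rot: [0.478, -0.519, 0.48, 0.522]
contact_force: [-8.1, -1.8, 2.2]
gripper_width: 0.579
```

Call:
servo_tool(twist=[[0,0,0],[0,0,0]], xyz=[[0.05,0.01,0],[0.05,0,0]], fingers=[0,0])

```text
time: 18.42
tool_pos: [0.559, -0.1724, 0.0856]
tool_rot: [0.477, -0.519, 0.481, 0.522]
contact_force: [-9.0, -2.0, 3.1]
gripper_width: 0.577
```

```bash
python3 - <<'E'
from h import *
s,im=wshot('w9'); print(s['time'],s['tool_pos'],s['contact_force'],s['ft_torque'])
save('scene','s9.png')
im=cv2.imread('pics/s9.png')[170:250,220:300]
cv2.imwrite('pics/s9z.png',np.clip(cv2.resize(im,None,fx=6,fy=6,interpolation=cv2.INTER_CUBIC).astype(float)*1.6,0,255).astype('uint8'))
E
```

```text
18.425 [ 0.55900321 -0.17241956  0.08564629] [-9.00080694 -2.04503097  3.12750971] [-0.27221056  1.52003636 -0.04178116]
```

View pics/s9z.png

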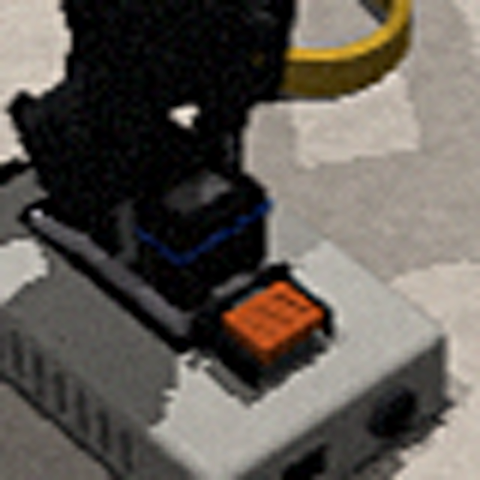

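View pics/w9.png

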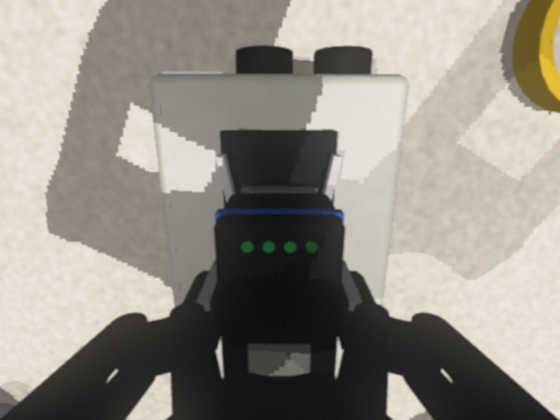

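```bash
cat >> h.py <<'E'
def orange(fn,box):
    im=cv2.imread('pics/'+fn).astype(float)[box[1]:box[3],box[0]:box[2]]
    w=np.clip(im[:,:,2]-1.5*np.maximum(im[:,:,1],im[:,:,0])-10,0,40)
    yy,xx=np.mgrid[:w.shape[0],:w.shape[1]]; return (w*xx).sum()/w.sum()+box[0],(w*yy).sum()/w.sum()+box[1],w.sum()
E
python3 - <<'E'
from h import *
for f in ['scene0.png','s8.png','s9.png']: print(f,orange(f,(250,205,282,240)))
S=cam('scene'); print(proj(S,(.623,-.167,.088)),proj(S,(.623,-.167,.085)))
E
```

```text
scene0.png (np.float64(265.04108146067415), np.float64(221.37552668539325), np.float64(2848.0))
s8.png (np.float64(265.05967245013784), np.float64(221.36500729690286), np.float64(3083.5))
s9.png (np.float64(265.18250891611103), np.float64(222.36982477903553), np.float64(3224.5))
[263.17200835 219.71743406] [263.20506739 220.54771564]
```

Call:
servo_tool(twist=[[0,0,0],[0,0,0]], xyz=[[0.05,0.01,0],[0.05,0,0]], fingers=[0,0])

```text
time: 18.77
tool_pos: [0.5599, -0.1723, 0.0856]
tool_rot: [0.477, -0.518, 0.481, 0.522]
contact_force: [-9.1, -2.2, 3.2]
gripper_width: 0.577
```

Call:
servo_tool(twist=[[0,0,0],[0,0,0]], xyz=[[0.05,0,0.02],[0.05,0.01,0]], fingers=[0,0])

```text
time: 19.02
tool_pos: [0.5608, -0.1722, 0.0856]
tool_rot: [0.477, -0.518, 0.481, 0.522]
contact_force: [-6.2, -2.7, -0.3]
gripper_width: 0.576
```

Call:
servo_tool(twist=[[0,0,0],[0,0,0]], xyz=[[0.05,0,0],[0.05,0,0]], fingers=[0,0])

```text
time: 19.27
tool_pos: [0.5615, -0.1722, 0.0855]
tool_rot: [0.477, -0.518, 0.481, 0.522]
contact_force: [-9.7, -1.6, 3.0]
gripper_width: 0.576
```

```bash
python3 - <<'E'
from h import *
save('scene','s10.png');print(orange('s10.png',(250,205,282,240)));s=manip.state();print(s['contact_force'],s['ft_torque'])
E
```

```text
(np.float64(265.14034275127375), np.float64(221.3950903195924), np.float64(3238.5))
[-9.41978874 -1.44930099  2.42675635] [-0.3225317   1.74595601 -0.03139157]
```

Call:
servo_tool(twist=[[0,0,0],[0,0,0],[0,0,0]], xyz=[[-0.1,-0.01,0],[-0.15,-0.01,0],[0,0,0]], fingers=[0,0,0])

```text
time: 19.7
tool_pos: [0.5609, -0.1722, 0.0857]
tool_rot: [0.479, -0.52, 0.48, 0.521]
contact_force: [-3.6, -2.2, -2.0]
gripper_width: 0.576
```

Call:
servo_tool(twist=[[0,0,0],[0,0,0],[0,0,0]], xyz=[[-0.1,-0.01,0],[0,0,0],[0,0,0]], fingers=[0,0,0])

```text
time: 20.08
tool_pos: [0.5607, -0.1721, 0.0859]
tool_rot: [0.479, -0.52, 0.479, 0.52]
contact_force: [-0.9, -1.1, -7.2]
gripper_width: 0.573
```

```bash
python3 - <<'E'
from h import *
save('scene','s11.png');print(orange('s11.png',(250,205,282,240)));s=manip.state();print(s['time'],s['tool_pos'],s['contact_force'],s['ft_torque'])
E
```

```text
(np.float64(265.07038123167155), np.float64(221.42429387251119), np.float64(3239.5))
20.125 [ 0.56070339 -0.17211608  0.08595391] [-0.28191012 -1.61199689 -7.75156483] [-0.30018755  0.1590694  -0.02167213]
```

Call:
servo_tool(twist=[[0,0,0],[0,0,0],[0,0,0]], xyz=[[-0.1,-0.01,-0.05],[0,0,0],[0,0,0]], fingers=[0,0,0])

```text
time: 20.5
tool_pos: [0.5605, -0.1721, 0.0861]
tool_rot: [-0.48, 0.521, -0.479, -0.52]
contact_force: [4.1, -0.3, -8.1]
gripper_width: 0.577
```

Call:
servo_tool(twist=[[0,0,0],[0,0,0],[0,0,0],[0,0,0],[0,0,0]], xyz=[[0.1,0.01,0],[0,0,0],[0,0,0],[0,0,0],[0,0,0]], fingers=[0,0.7,1,1,1])

```text
time: 21.12
tool_pos: [0.561, -0.1724, 0.0865]
tool_rot: [-0.479, 0.52, -0.479, -0.52]
contact_force: [0.9, -0.4, -0.1]
gripper_width: 1.002
```

Held against a 4 N tug. I'll withdraw upward now.

Call:
servo_tool(twist=[[0,0,0],[0,0,0],[0,0,0],[0,0,0],[0,0,0],[0,0,0]], xyz=[[0,0,1.0],[0,0,3.0],[0,0,5.0],[1.0,0,5.0],[1.0,0,2.0],[0,0,0]], fingers=[1,1,1,1,1,1])

```text
time: 21.88
tool_pos: [0.5822, -0.1727, 0.2494]
tool_rot: [-0.48, 0.522, -0.478, -0.518]
contact_force: [0.3, -0.7, -0.2]
gripper_width: 0.999
```

```bash
python3 - <<'E'
from h import *
s,im=wshot('w12'); print(s['time'],s['tool_pos'],s['contact_force'])
save('scene','s12.png');save('top','t12.png');print(orange('s12.png',(250,205,282,240)))
C=load('w12')
for l in ['pack_center','light']: print(l,[(np.round(d['extent'],1).tolist(),round(d['score'],2)) for d in vision.spot_in('wrist',l)[:1]])
cv2.imwrite('pics/w12b.png',np.clip(cv2.resize(im[:,:,::-1],None,fx=1.4,fy=1.4).astype(float)*1.5,0,255).astype('uint8'))
E
```

```text
21.875 [ 0.58222333 -0.17273079  0.24935717] [ 0.28165011 -0.68236831 -0.16987437]
(np.float64(265.0437132411381), np.float64(221.43729136862186), np.float64(3145.5))
pack_center [([283.2, 171.4, 60.3, 95.3], 0.74)]
light [([280.4, 151.3, 134.9, 210.4], 0.82)]
```

View pics/w12b.png

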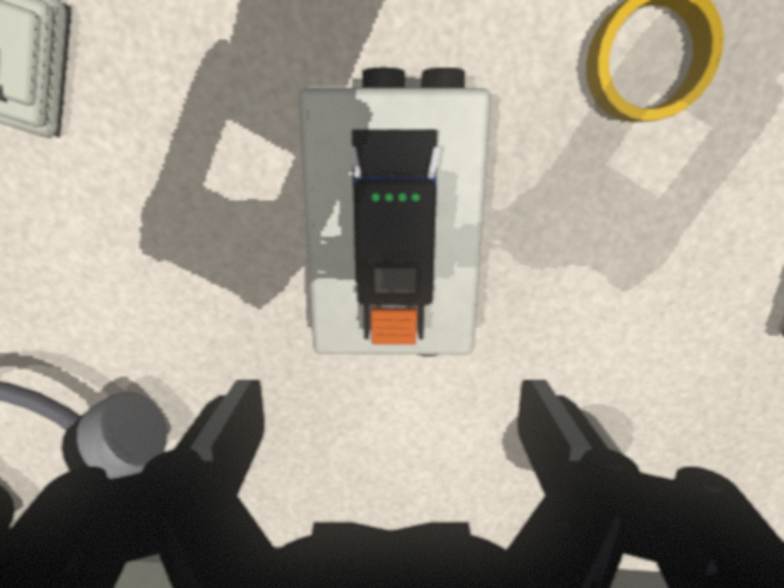

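View pics/s12.png

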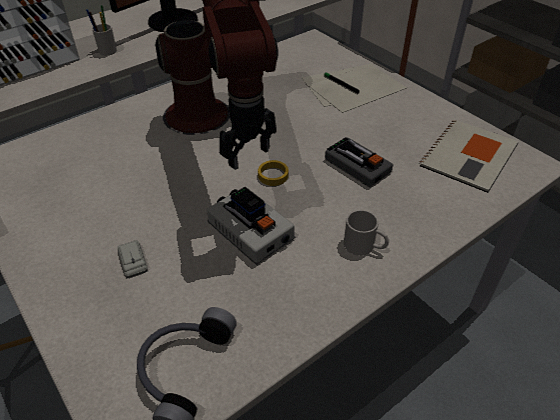

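The battery sits locked in the light. The light's key is up, the bystanders are unmoved and the gripper is clear.

```bash
python3 -c "
from h import *
print(job.job_done())"
```

```text
the job is handed in; nothing more can be done
None
```

The battery is off the charger and locked in the light control unit. The job was handed in at about 22 s of the 64 s allowed.

**What I did**
- I pressed the charger's orange key down about 5.5 mm with about 9.5 N, and the battery sprang about 14 mm loose.
- I drew it 65 mm further out of the rails, lifted it, set it down at the light's mouth and slid it in. The push along the rails never read more than about 10 N.
- The click showed as a short drop in force, from 9.1 N to 6.2 N. By then the gripper had gone about 3 mm past where I had estimated home.
- I pushed about 0.7 mm further after the click, to about 9.7 N, then backed off.

**Last checks**
- **Light's key:** in the scene camera it was about 1 pixel (3–4 mm) down while the battery passed over it. It was back at its starting height after the click and still there after I let go.
- **Hold:** a tug of about 4 N backwards moved the gripper only about 0.2 mm while gripping.
- **Surroundings:** the mug, tape roll and mouse look unmoved in the final scene picture, and the gripper was about 16 cm above where it let go, touching nothing.

**Checks that disagreed or were loose**
- The overhead camera differed from the wrist camera by up to about 5 mm on the battery's edges. I relied on the wrist views, which agreed with each other much better for the charger and battery.
- Two-view heights on some of the light's features were unreliable because the two wrist positions were close together. I used the given heights there, and the contact height at the light's floor matched them.
- The downward force in the rails drifted up to about 7 N, so I eased it off as I went.
- I had no direct reading of the rubber buffers, so I infer from the final 9.7 N that they were barely touched.

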